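# Open the salt shaker whose cap may be left-handed

## Robot

A 6-joint arm with a two-finger parallel gripper is mounted at the origin on the work surface. World frame = base frame: x ahead of the robot, y to its left, z up, the work surface at z = 0. Lengths are in m, angles in degrees, forces in N, time in s.
With the tool pointing down it reaches from about 0.35 to 0.975 m from the base axis. Payload 7.1 kg.
Tool frame: the origin (TCP) lies midway between the tips of the shut fingers; the grasp point (between the pads) lies 19 mm behind it; x points along the fingers, y is the direction in which the jaws open and shut, and the axes are right-handed (so a half turn about x gives the same grasp; the last joint's range is limited). The gripper opens to 88 mm and grips with 3 to 60 N. Pads are 20 mm wide; open, the fingers measure 115 mm over their backs; the gripper's body (75 mm by 178 mm) begins 61 mm behind the grasp point.
Start: joints at [-1.089, 24.242, 93.386, -0, 62.372, -1.089], TCP at [0.625, 0, 0.223] pointing down, gripper open.
Joint ranges: [-172.04, 172.04], [-51.8, 120.97], [4.93, 147.93], [-75.15, 255.16], [6.16, 154.13], [-145.62, 145.62]. Speed limits (degrees/s): [136.94, 136.94, 172.46, 180, 180, 180].

## Interface

Orientations are given as a 3x3 rotation matrix whose columns are the frame's x, y, z axes.
In Python, from rig import env gives the robot as it stands.
- The arm moves only by the tool carry_out, never from a script. Its argument "commands" is a list of rows, each an object with "dp": the shift along the tool's x, y, z in mm, a list of three; "dr": the turn, a rotation vector about the tool's x, y, z in rad, a list of three; "claw": the opening, from -1 (shut) to 1 (fully open). In form: [{"dp": [x, y, z], "dr": [ax, ay, az], "claw": claw}, ...]. A call has 1 to 10 rows; each row shifts and turns the commanded pose from where the row before left it, along the tool's axes as they then stand; what a row does not reach is not made up. A row lasts 1/12 s, in which the tool goes at most 41.7 mm and 7.16 degrees, less where a joint would pass 70% of its speed; a pose out of reach is approached as far as the arm can. A call with a gripper value outside its range is refused whole. The fingers move at their own pace and stop on an object; "force" is the grip in N (left out, the last holds). Time passes only in rows, so rows that do not move let the fingers close. It gives the time, the measured TCP pose, the force and the opening at its end, in the units of the state.
- env.observe(): the state, without advancing time (a new reading comes with each control period).
- env.get_image(name): name is "scene" or "side" or "wrist"; returns a dict with "img" (400x640x3 uint8, blue, green, red), "vertical_fov" (degrees; the focal length in pixels is half the picture's height over the tangent of half this angle, whatever the lens; pixels are square), "cx", "cy" (the principal point, pixels), "extrinsics" (4x4, takes a point from world to camera coordinates). Camera axes: x right, y up, looking along -z (the intrinsics and any distortion apply to the point x, -y, -z); pixel columns grow to the right and rows downward; lengths in m; the calibration is good to about 2 mm. A picture is of the moment at which its call begins. There is no depth.
- env.job_done(): hands the job in, once; it reports no verdict.
The state is a dict: "clock": time; "joint_positions": joint angles; "joint_velocities": joint speeds; "joint_torque": joint torques, N m; "tcp_pos": TCP position; "tool_rot": TCP orientation; "wrist_force": force on the tool from outside, world axes, zero at the start; "moment": the same for the moment, N m; "opening": finger opening in m.
Only numpy, scipy, OpenCV 4.12 (cv2) and the standard library are available. Lean on these libraries where they do the work, as an engineer would, in place of code of your own. Each camera call takes 0.05 s, during which the arm holds its last target.

## Task

The glass salt shaker in the condiment stand wants refilling, but nobody remembers which way its twist cap opens: try turning the cap both ways, find the way that gives, turn it until it is loose and only then lift it off. Carry the cap over the round wooden lid rest and finish while still gripping it, the cap level and held still a few centimetres above the middle of the rest, touching nothing but the gripper. Leave everything else on the counter where it stands.

Things in the scene. Friction and masses are not known exactly. Their poses are not given: they have to be found in the camera images.
- caddy: Condiment stand fixed to the counter: dark board 90 x 225 x 12 mm carrying a glass salt shaker and, 130 mm away to the stand's -y, a closed dark-grey pepper pot (48 mm across, 122 mm tall, part of the stand). Origin on the counter under the salt shaker's axis, z up. The shaker cannot move or turn; its glass is 52 mm across, 45 mm at the shoulder 83 mm above the counter.
- cap: Loose aluminium twist cap of the salt shaker, an upturned cup 48 mm across, 30 mm tall, about 60 g, knurled, with a red pointer on top from the centre to the rim along its +x. Origin: centre of its underside, z up. On the shaker its underside is 85 mm and its top 115 mm above the counter. Closed, its x axis lies within a few degrees of the stand's x axis (pointer to the stand's +x).
- thread (a point): Top of the shaker's neck, inside the cap, 111 mm above the counter; axes as the stand. Quick thread: the cap opens one way only, about 60 degrees from closed (lifts free from 50 to a stop at 64). Which way differs between starts and cannot be seen. The wrong way a hard stop comes after about 10 degrees. It turns easily without rising; once open, a 26 mm lift clears the neck.
- lid_rest: Round light-wood lid rest, a loose flat disc 100 mm across and 15 mm tall, about 120 g. Origin: centre of its underside, on the counter.
- spatula: Red plastic spatula lying on the counter, 280 mm long, loose; leave alone. Origin near its middle, its handle towards its -x.
- press: Round aluminium arepa press, 170 mm across, about 56 mm tall, with a lever handle that reaches 150 mm from the centre along its -x; loose, leave alone. Origin: centre of its underside.
- mug: Blue mug, 80 mm across, 90 mm tall, handle at its +y; leave alone. Origin: centre of its underside.
- bowl: Terracotta bowl, 110 mm across, 45 mm tall; leave alone. Origin: centre of its underside.
- oil: Amber glass oil bottle, 60 mm across, 210 mm tall; leave alone. Origin: centre of its underside.
There are look-alikes about, which are no part of the job. Leave any turquoise look-alike of the caddy alone. Several things have the shape of the cap; the one meant has the colours described above.

How it is judged:
By the outcome, as a careful person would: the job done as asked, in the order asked, and still so for the second after the job is handed in, while the arm keeps its last pose, push and grip.
It also fails if it takes over 58 s, if anything falls off the work surface, if the arm or the gripper's body presses on something with over 40 N, if the wrist force passes 120 N, or if a joint passes its speed limit or range.

## Working session

There is one attempt and no reset: what is moved stays moved. The work goes in short steps, Python scripts to look and compute and a tool call to move; the robot and the scene stay as the last step left them, time stands still between calls to the robot, and variables do not carry over. Pictures are saved under pics/ and viewed, and the job is handed in when it is done.

Besides the shell and the picture viewer there is one more tool, called after "Call:" by a JSON object that holds its "fn" and its "kwargs". carry_out: Moves the arm, as the interface text tells. Its arguments: {"type":"object","properties":{"commands":{"type":"array","items":{"type":"object","properties":{"dp":{"type":"array","items":{"type":"number"}},"dr":{"type":"array","items":{"type":"number"}},"claw":{"type":"number"}}}},"force":{"type":"number"}},"required":["commands"]}

```bash
mkdir -p pics; ls; python3 - <<'E'
from rig import env
import cv2,numpy as np
s=env.observe();print(s)
for n in ["scene","side","wrist"]:
    d=env.get_image(n);cv2.imwrite(f"pics/{n}0.png",d["img"]);print(n,d["vertical_fov"],d["cx"],d["cy"],np.round(d["extrinsics"],3).tolist(),[k for k in d])
E
```

```text
pics
{'clock': 0.0, 'joint_positions': array([-1.08858151e+00,  2.42853054e+01,  9.34319250e+01, -2.33539543e-04,
        6.23731168e+01, -1.08858337e+00]), 'joint_velocities': array([-0.04240338, -0.01694343, -0.04698057,  0.00481742, -0.08116072,
       -0.06922996]), 'joint_torque': array([ 1.28069914e-03, -5.44622147e+01, -2.73670936e+01,  6.42951974e-02,
        2.27214623e-02, -1.51321510e-04]), 'tcp_pos': array([6.24430893e-01, 3.58324166e-05, 2.21888806e-01]), 'tool_rot': array([[-1.57663978e-03,  9.99998757e-01,  1.90452944e-06],
       [ 2.63467455e-05,  1.94607118e-06, -1.00000000e+00],
       [-9.99998757e-01, -1.57663973e-03, -2.63497810e-05]]), 'wrist_force': array([-0.76346682,  0.18548769,  0.51099179]), 'moment': array([0.00410709, 0.04170039, 0.02699245]), 'opening': 0.08796239186200082}
scene 50.01142714232751 319.7855073156544 187.41483677522277 [[-0.789, 0.614, 0.018, 0.529], [-0.491, -0.647, 0.584, 0.168], [0.37, 0.452, 0.811, -1.552], [0.0, 0.0, 0.0, 1.0]] ['img', 'vertical_fov', 'cx', 'cy', 'extrinsics']
side 56.794182187645085 322.4269204172665 197.01790655627957 [[-0.988, -0.156, 0.012, 0.547], [0.091, -0.512, 0.854, -0.195], [-0.127, 0.844, 0.52, -0.811], [0.0, 0.0, 0.0, 1.0]] ['img', 'vertical_fov', 'cx', 'cy', 'extrinsics']
wrist 67.37490035943601 318.1009060213321 201.71824769064892 [[1.0, -0.0, -0.002, -0.624], [-0.0, 0.959, -0.282, 0.034], [0.002, 0.282, 0.959, -0.391], [0.0, 0.0, 0.0, 1.0]] ['img', 'vertical_fov', 'cx', 'cy', 'extrinsics']
```

View pics/scene0.png

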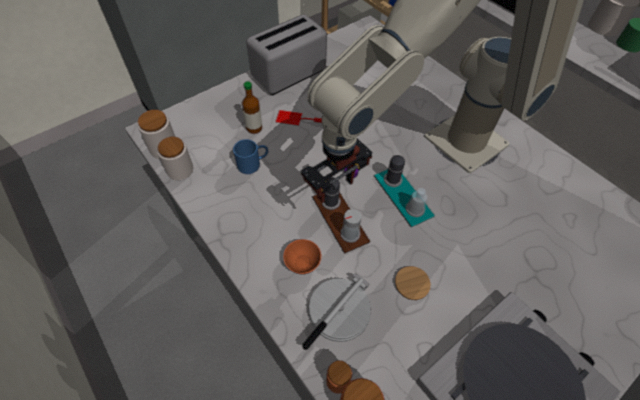

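View pics/side0.png

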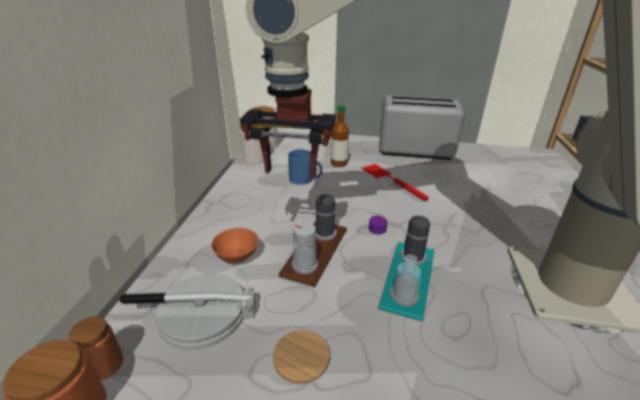

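View pics/wrist0.png

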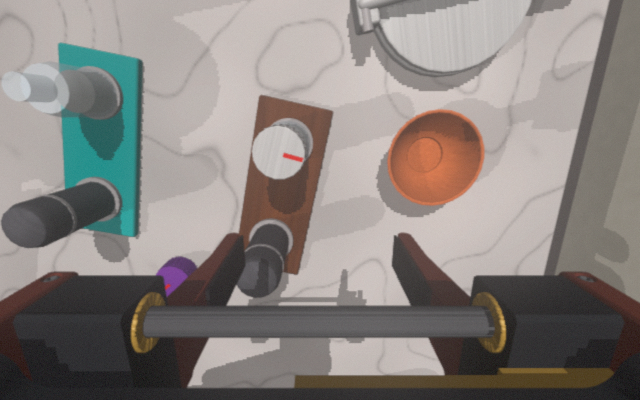

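The wrist view shows the brown stand with the cap at (278,152) and its red pointer toward (302,159). The pepper pot is at (263,270). Also in view are the turquoise look-alike stand with a clear-topped shaker at (40,90) and a purple cap-shaped thing at (176,275). The lid rest is at scene (412,282) and side (302,357). The orange cylinders at side (92,340) and scene (340,377) are containers. The aluminium cap with the red pointer on the dark board fits the description, so I'll crop in to confirm.

```bash
cat > h.py <<'E'
import numpy as np,cv2
def cam(d):
    f=200/np.tan(np.radians(d["vertical_fov"])/2);E=np.array(d["extrinsics"]);return f,d["cx"],d["cy"],E
def ray(d,u,v):
    f,cx,cy,E=cam(d);r=np.array([(u-cx)/f,-(v-cy)/f,-1.]);R=E[:3,:3]
    return -R.T@E[:3,3],R.T@r/np.linalg.norm(r)
def plane(d,u,v,z):
    o,r=ray(d,u,v);return o+r*(z-o[2])/r[2]
def proj(d,P):
    f,cx,cy,E=cam(d);p=E[:3,:3]@np.array(P)+E[:3,3];return np.array([cx+f*p[0]/-p[2],cy-f*p[1]/-p[2]])
def tri(rays):
    A=0;b=0
    for o,r in rays:
        M=np.eye(3)-np.outer(r,r);A=A+M;b=b+M@o
    P=np.linalg.solve(A,b);return P,[1e3*np.linalg.norm((np.eye(3)-np.outer(r,r))@(P-o)) for o,r in rays]
E
python3 - <<'E'
from rig import env
import cv2,pickle,numpy as np
D={n:env.get_image(n) for n in["scene","side","wrist"]};pickle.dump(D,open("d0.pkl","wb"))
def crop(n,x0,y0,w,h,k):return cv2.resize(D[n]["img"][y0:y0+h,x0:x0+w],None,fx=k,fy=k,interpolation=cv2.INTER_CUBIC)
a=crop("wrist",220,90,100,75,4);b=crop("scene",310,170,100,75,4);c=crop("side",270,190,100,75,4);e=crop("scene",370,245,100,75,4)
cv2.imwrite("pics/crop0.png",np.vstack([np.hstack([a,b]),np.hstack([c,e])]))
E
```

```text
(no output)
```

View pics/crop0.png

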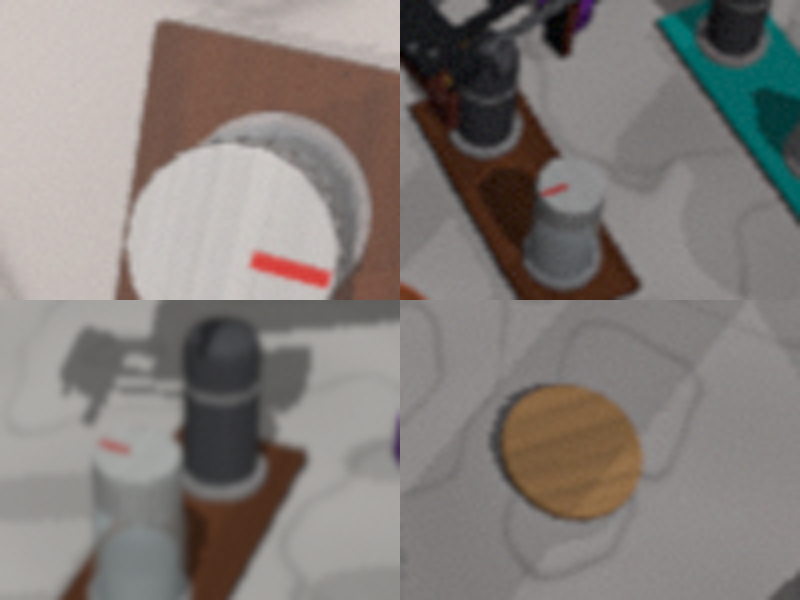

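Confirmed: an aluminium cap with a red pointer on the glass shaker, on the dark board. Measuring now.

```bash
python3 - <<'E'
import pickle,cv2,numpy as np
from h import *
D=pickle.load(open("d0.pkl","rb"))
w=D["wrist"]["img"];hsv=cv2.cvtColor(w,cv2.COLOR_BGR2HSV)
print(w[150,265],w[120,300],w[100,300])
m=((w.min(2)>198)|((hsv[...,1]>140)&(w[...,2]>190))).astype(np.uint8);m2=np.zeros_like(m);m2[110:190,245:315]=m[110:190,245:315]
m2=cv2.morphologyEx(m2,cv2.MORPH_CLOSE,np.ones((3,3)))
c=max(cv2.findContours(m2,0,1)[0],key=cv2.contourArea);h=cv2.convexHull(c);e=cv2.fitEllipse(h);print("wrist cap",e)
P,res=tri([ray(D["wrist"],*e[0]),ray(D["scene"],352.7,216.3),ray(D["side"],304.2,228.8)]);print(P,res)
for pr in[("wrist","scene"),("wrist","side")]:
    print(tri([ray(D["wrist"],*e[0]),ray(D[pr[1]],*{"scene":(352.7,216.3),"side":(304.2,228.8)}[pr[1]])]))
print("at z=.115",plane(D["wrist"],*e[0],.115),plane(D["scene"],352.7,216.3,.115),plane(D["side"],304.2,228.8,.115))
# pointer
r=((hsv[...,1]>120)&(w[...,2]>170)&((hsv[...,0]<8)|(hsv[...,0]>172))).astype(np.uint8);r[:110]=0;r[190:]=0;r[:,:250]=0;r[:,315:]=0
ys,xs=np.nonzero(r);pts=np.c_[xs,ys].astype(np.float32);rr=cv2.minAreaRect(pts);print(rr)
vx=cv2.fitLine(pts,2,0,.01,.01).ravel();a=plane(D["wrist"],*vx[2:],.115);b=plane(D["wrist"],vx[2]+5*vx[0],vx[3]+5*vx[1],.115);t=b-a;print("pointer deg",np.degrees(np.arctan2(t[1],t[0])))
cc=plane(D["wrist"],xs.mean(),ys.mean(),.115)-plane(D["wrist"],*e[0],.115);print(cc,np.degrees(np.arctan2(cc[1],cc[0])))
# board corners from wrist at z .012 (visually): edges of brown
for p in[(261,96),(332,111),(298,273)]:print("board",plane(D["wrist"],*p,.012))
# rest
out=[]
for n,roi in[("scene",(385,255,440,310)),("side",(265,325,340,390))]:
    I=D[n]["img"];H=cv2.cvtColor(I,cv2.COLOR_BGR2HSV);k=((H[...,1]>70)&(H[...,0]>5)&(H[...,0]<25)).astype(np.uint8);k2=np.zeros_like(k);x0,y0,x1,y1=roi;k2[y0:y1,x0:x1]=k[y0:y1,x0:x1]
    c=max(cv2.findContours(k2,0,1)[0],key=cv2.contourArea);e=cv2.fitEllipse(cv2.convexHull(c));print(n,e,plane(D[n],*e[0],.015));out.append(ray(D[n],*e[0]))
    q=[plane(D[n],*p[0],.015) for p in c];q=np.array(q)[:,:2].astype(np.float32);print(cv2.minEnclosingCircle(q),cv2.fitEllipse(q))
print(tri(out))
E
```

```text
[188 193 195] [ 79  91 117] [173 178 185]
wrist cap ((292.218994140625, 157.05374145507812), (3.6923880577087402, 21.12771987915039), 103.90806579589844)
[0.59226949 0.04128445 0.11141655] [np.float64(8.36867990918004), np.float64(4.786733346135532), np.float64(4.022007306752522)]
(array([0.5993086 , 0.04662555, 0.13088123]), [np.float64(4.937160134725154), np.float64(4.937160134725087)])
(array([0.59472621, 0.03744849, 0.106036  ]), [np.float64(5.57938501473708), np.float64(5.579385014737157)])
at z=.115 [0.60085721 0.04043034 0.115     ] [0.58904866 0.04393432 0.115     ] [0.58709936 0.04685154 0.115     ]
((292.0000305175781, 157.0), (18.95575714111328, 3.846095323562622), 15.945395469665527)
pointer deg -15.437258450760917
[-1.95175630e-04  4.81304705e-05  0.00000000e+00] 166.14720485617224
board [0.55702962 0.09755786 0.012     ]
board [0.64047728 0.08070726 0.012     ]
board [ 0.59596078 -0.13499218  0.012     ]
scene ((412.23675537109375, 282.55987548828125), (31.90903663635254, 36.75743103027344), 123.87393951416016) [0.55122836 0.2713368  0.015     ]
((0.550944447517395, 0.27019280195236206), 0.050909992307424545) ((0.5505238175392151, 0.2703368365764618), (0.0974343791604042, 0.09901928156614304), 143.2741241455078)
side ((301.04534912109375, 356.32537841796875), (52.37029266357422, 56.77350997924805), 74.55805206298828) [0.5475968  0.27783257 0.015     ]
((0.54788738489151, 0.27438992261886597), 0.051569558680057526) ((0.5481062531471252, 0.2744738757610321), (0.0967290997505188, 0.10122641921043396), 10.125171661376953)
(array([0.54831991, 0.27075592, 0.00658658]), [np.float64(1.2695299649483607), np.float64(1.2695299649483913)])
```

```bash
python3 - <<'E'
import pickle,cv2,numpy as np
from h import *
D=pickle.load(open("d0.pkl","rb"))
w=D["wrist"]["img"]
mx,mn=w.max(2).astype(int),w.min(2).astype(int)
m=((mn>172)&(mx-mn<14)).astype(np.uint8);m2=np.zeros_like(m);m2[115:190,247:312]=m[115:190,247:312]
m2=cv2.morphologyEx(m2,cv2.MORPH_OPEN,np.ones((3,3)))
c=max(cv2.findContours(m2,0,1)[0],key=cv2.contourArea);h=cv2.convexHull(c);e=cv2.fitEllipse(h);print("wrist cap",e,cv2.boundingRect(h))
v=w.copy();cv2.ellipse(v,e,(0,255,0),1);cv2.imwrite("pics/fit.png",cv2.resize(v[90:200,220:340],None,fx=5,fy=5))
S={"scene":(352.7,216.3),"side":(304.2,228.8)}
R=[ray(D["wrist"],*e[0])]+[ray(D[n],*S[n]) for n in S]
print(tri(R),tri(R[:2]),tri(R[::2]))
print("at z=.115",plane(D["wrist"],*e[0],.115))
q=np.array([plane(D["wrist"],*p[0],.115)[:2] for p in h]).astype(np.float32);print(cv2.fitEllipse(q))
E
```

```text
wrist cap ((277.5316467285156, 151.86709594726562), (50.382545471191406, 52.46085739135742), 148.9951629638672) (252, 126, 52, 52)
(array([0.58782974, 0.04401834, 0.11303503]), [np.float64(0.8251310238850137), np.float64(0.9436493428936606), np.float64(0.19234116087724326)]) (array([0.58837474, 0.04441958, 0.11472986]), [np.float64(0.8123362344804205), np.float64(0.8123362344805845)]) (array([0.58759216, 0.04484264, 0.11346685]), [np.float64(0.0673930821541116), np.float64(0.06739308215412589)])
at z=.115 [0.58786415 0.045053   0.115     ]
((0.5878608822822571, 0.04449405148625374), (0.045446235686540604, 0.04606528580188751), 173.7247314453125)
```

View pics/fit.png

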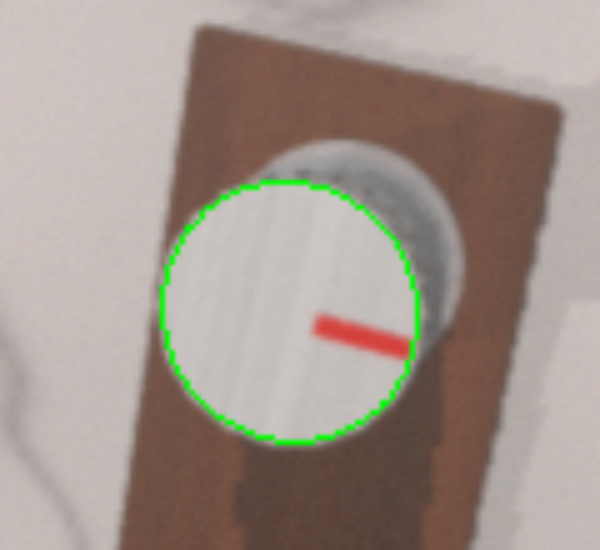

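Cap axis is at (0.588, 0.0445) with its top at 0.1145 m (0.115 expected). The rest centre is at about (0.550, 0.272). The board lies at about -11.5° and the pointer at -15°, which is consistent with closed. I'll move above the cap and look again.

Call:
{"fn": "carry_out", "kwargs": {"commands": [{"dp": [10, -12, -15], "dr": [0, 0, 0], "claw": 1}, {"dp": [10, -12, -15], "dr": [0, 0, 0], "claw": 1}, {"dp": [10, -12, -15], "dr": [0, 0, 0], "claw": 1}, {"dp": [0, 0, 0], "dr": [0, 0, 0], "claw": 1}, {"dp": [0, 0, 0], "dr": [0, 0, 0], "claw": 1}, {"dp": [0, 0, 0], "dr": [0, 0, 0], "claw": 1}], "force": 25}}

```text
clock: 0.8
tcp_pos: [0.5899, 0.0448, 0.1933]
tool_rot: [[0.001, 1.0, 0.0], [-0.0, 0.0, -1.0], [-1.0, 0.001, 0.0]]
wrist_force: [0.4, -0.3, -0.3]
opening: 0.0877
```

```bash
python3 - <<'E'
from rig import env
import cv2,pickle
d=env.get_image("wrist");cv2.imwrite("pics/wrist1.png",d["img"]);pickle.dump(d,open("w1.pkl","wb"));s=env.observe();print(s["tcp_pos"],s["joint_positions"])
E
```

```text
[0.5901491  0.04454521 0.19344126] [ 3.17059007e+00  2.34322163e+01  9.90798875e+01 -1.39564648e-02
  5.73890797e+01  3.18810518e+00]
```

View pics/wrist1.png

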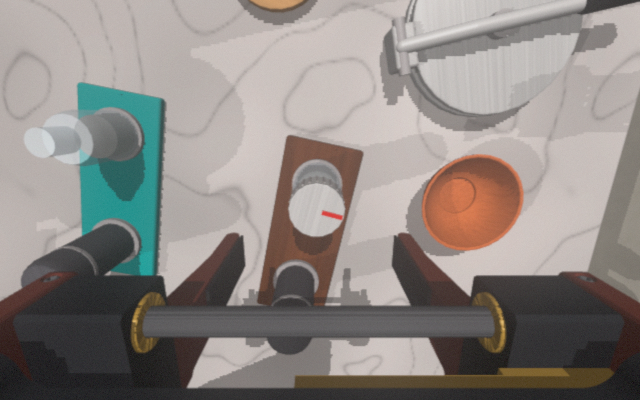

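The cap is at about (317,210), centred horizontally between the fingers, with its pointer toward (342,217). Triangulating against the first wrist view.

```bash
python3 - <<'E'
import pickle,cv2,numpy as np
from h import *
D=pickle.load(open("d0.pkl","rb"));d=pickle.load(open("w1.pkl","rb"))
w=d["img"];mx,mn=w.max(2).astype(int),w.min(2).astype(int)
m=((mn>172)&(mx-mn<14)).astype(np.uint8);m2=np.zeros_like(m);m2[180:245,283:352]=m[180:245,283:352]
m2=cv2.morphologyEx(m2,cv2.MORPH_OPEN,np.ones((3,3)))
c=max(cv2.findContours(m2,0,1)[0],key=cv2.contourArea);h=cv2.convexHull(c);e=cv2.fitEllipse(h);print(e,cv2.boundingRect(h))
print(tri([ray(d,*e[0]),ray(D["wrist"],277.5,151.9)]),plane(d,*e[0],.115))
print(tri([ray(d,*e[0]),ray(D["wrist"],277.5,151.9),ray(D["scene"],352.7,216.3),ray(D["side"],304.2,228.8)]))
E
```

```text
((316.0804138183594, 209.39700317382812), (52.206180572509766, 54.15153884887695), 92.85231018066406) (289, 184, 55, 52)
(array([0.58770878, 0.04491077, 0.11408924]), [np.float64(0.00300865041757573), np.float64(0.0030086504176123387)]) [0.58771178 0.04520276 0.115     ]
(array([0.58779036, 0.04417331, 0.1130496 ]), [np.float64(0.3917306913283125), np.float64(0.6487985232546972), np.float64(1.0953877170104012), np.float64(0.13576614477324392)])
```

Target is (0.5878, 0.0447), so I shift -2 mm in x and descend 105 mm to put the grasp point at z≈0.107.

Call:
{"fn": "carry_out", "kwargs": {"commands": [{"dp": [25, -2, 0], "dr": [0, 0, 0], "claw": 1}, {"dp": [25, 0, 0], "dr": [0, 0, 0], "claw": 1}, {"dp": [25, 0, 0], "dr": [0, 0, 0], "claw": 1}, {"dp": [20, 0, 0], "dr": [0, 0, 0], "claw": 1}, {"dp": [10, 0, 0], "dr": [0, 0, 0], "claw": 1}, {"dp": [0, 0, 0], "dr": [0, 0, 0], "claw": 1}, {"dp": [0, 0, 0], "dr": [0, 0, 0], "claw": 1}, {"dp": [0, 0, 0], "dr": [0, 0, 0], "claw": 1}]}}

```text
clock: 1.52
tcp_pos: [0.5882, 0.0448, 0.089]
tool_rot: [[0.002, 1.0, -0.0], [0.0, -0.0, -1.0], [-1.0, 0.002, -0.0]]
wrist_force: [0.3, -0.3, 0.1]
opening: 0.0879
```

```bash
python3 - <<'E'
from rig import env
import cv2,numpy as np
s=env.observe();print(s["tcp_pos"],s["wrist_force"],s["moment"])
v=[cv2.resize(env.get_image(n)["img"][y:y+120,x:x+160],None,fx=4/1.0/1.6,fy=4/1.6,interpolation=2) for n,x,y in[("scene",270,150),("side",230,160)]]
v.append(cv2.resize(env.get_image("wrist")["img"],(400,250)))
cv2.imwrite("pics/desc.png",np.vstack([np.hstack([v[0],v[1]]),np.hstack([v[2][:250],np.zeros((250,400,3),np.uint8)])]))
E
```

```text
[0.58823779 0.04483524 0.08897868] [ 0.29560913 -0.29454067  0.13775179] [-0.05018338 -0.02144311 -0.01236531]
```

View pics/desc.png

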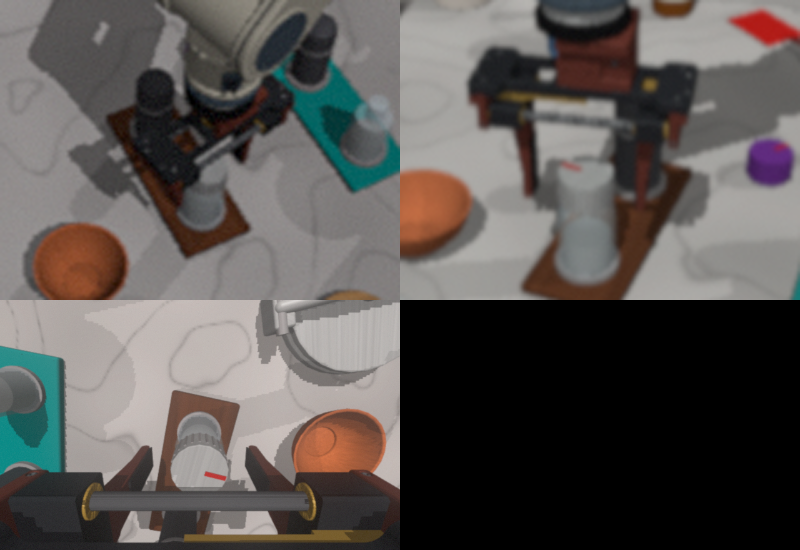

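The cap is centred between the fingers and its pointer is visible in both the side and wrist views. Closing.

Call:
{"fn": "carry_out", "kwargs": {"commands": [{"dp": [0, 0, 0], "dr": [0, 0, 0], "claw": 0.1}, {"dp": [0, 0, 0], "dr": [0, 0, 0], "claw": 0.1}, {"dp": [0, 0, 0], "dr": [0, 0, 0], "claw": 0.0}, {"dp": [0, 0, 0], "dr": [0, 0, 0], "claw": -0.3}, {"dp": [0, 0, 0], "dr": [0, 0, 0], "claw": -0.3}, {"dp": [0, 0, 0], "dr": [0, 0, 0], "claw": -0.3}, {"dp": [0, 0, 0], "dr": [0, 0, 0], "claw": -0.3}, {"dp": [0, 0, 0], "dr": [0, 0, 0], "claw": -0.3}], "force": 25}}

```text
clock: 2.33
tcp_pos: [0.5875, 0.0451, 0.0878]
tool_rot: [[0.001, 1.0, 0.0], [0.0, 0.0, -1.0], [-1.0, 0.001, -0.0]]
wrist_force: [3.2, -0.5, -0.3]
opening: 0.0478
```

```bash
cat > st.py <<'E'
from rig import env
import numpy as np,sys,cv2
s=env.observe();R=s["tool_rot"]
print("t",s["clock"],"tcp",s["tcp_pos"].round(4),"F",s["wrist_force"].round(2),"M",s["moment"].round(3),"open",round(s["opening"],4),"yaw",np.degrees(np.arctan2(R[1,1],R[0,1])).round(2),"tilt",np.degrees(np.arccos(-R[2,0])).round(2))
if len(sys.argv)>1:
    d=env.get_image("wrist")["img"];cv2.imwrite(f"pics/{sys.argv[1]}w.png",d[150:400,150:490][:, :])
    a=env.get_image("side")["img"]
    cv2.imwrite(f"pics/{sys.argv[1]}.png",np.hstack([cv2.resize(d[180:400,200:440],None,fx=1.6,fy=1.6,interpolation=2),cv2.resize(a[170:280,255:375],None,fx=3.2,fy=3.2,interpolation=2)]))
E
python3 st.py g1
```

```text
t 2.3333 tcp [0.5875 0.0451 0.0878] F [ 3.23 -0.45 -0.26] M [ 0.013 -0.265 -0.033] open 0.0478 yaw 0.0 tilt 0.05
```

View pics/g1.png

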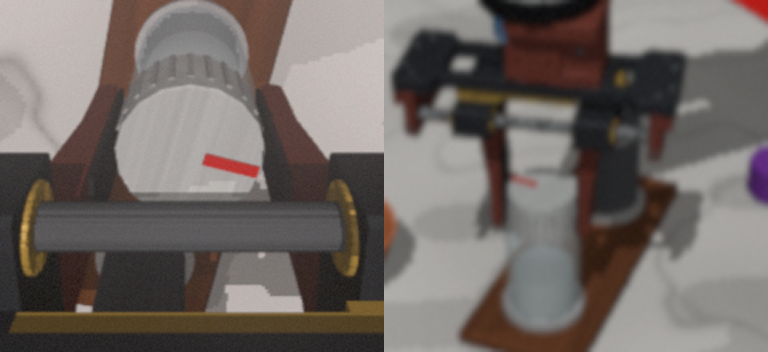

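Gripped: opening is 47.8 mm against the 48 mm cap. First trial turn is counter-clockwise, about 14°.

Call:
{"fn": "carry_out", "kwargs": {"commands": [{"dp": [0, 0, 0], "dr": [-0.04, 0, 0], "claw": -0.3}, {"dp": [0, 0, 0], "dr": [-0.04, 0, 0], "claw": -0.3}, {"dp": [0, 0, 0], "dr": [-0.04, 0, 0], "claw": -0.3}, {"dp": [0, 0, 0], "dr": [-0.04, 0, 0], "claw": -0.3}, {"dp": [0, 0, 0], "dr": [-0.04, 0, 0], "claw": -0.3}, {"dp": [0, 0, 0], "dr": [-0.04, 0, 0], "claw": -0.3}, {"dp": [0, 0, 0], "dr": [0, 0, 0], "claw": -0.3}, {"dp": [0, 0, 0], "dr": [0, 0, 0], "claw": -0.3}]}}

```text
clock: 3.1
tcp_pos: [0.5872, 0.0446, 0.0877]
tool_rot: [[0.0, 0.972, 0.236], [-0.0, 0.236, -0.972], [-1.0, 0.0, 0.0]]
wrist_force: [2.2, -3.7, -1.1]
opening: 0.0484
```

```bash
python3 st.py g2
```

```text
t 3.1 tcp [0.5872 0.0446 0.0877] F [ 2.22 -3.74 -1.05] M [-0.63  -0.44  -0.248] open 0.0484 yaw 13.66 tilt 0.03
```

View pics/g2.png

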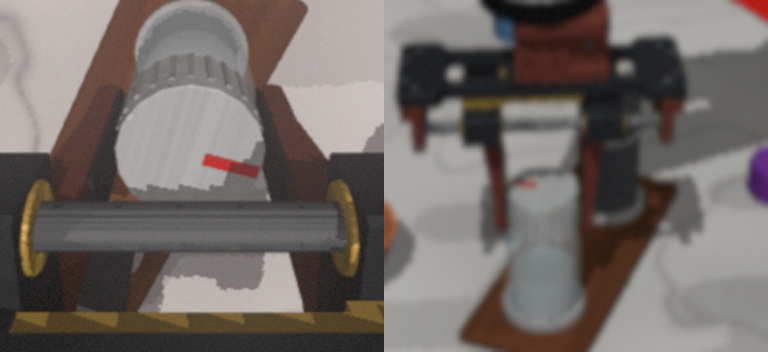

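The pointer hasn't moved relative to the gripper, so the cap turned about 14° with it, with Mz about -0.25. Now the other way: back to 0 and then about 14° clockwise.

Call:
{"fn": "carry_out", "kwargs": {"commands": [{"dp": [0, 0, 0], "dr": [0.08, 0, 0], "claw": -0.3}, {"dp": [0, 0, 0], "dr": [0.08, 0, 0], "claw": -0.3}, {"dp": [0, 0, 0], "dr": [0.08, 0, 0], "claw": -0.3}, {"dp": [0, 0, 0], "dr": [0.04, 0, 0], "claw": -0.3}, {"dp": [0, 0, 0], "dr": [0.04, 0, 0], "claw": -0.3}, {"dp": [0, 0, 0], "dr": [0.04, 0, 0], "claw": -0.3}, {"dp": [0, 0, 0], "dr": [0, 0, 0], "claw": -0.3}, {"dp": [0, 0, 0], "dr": [0, 0, 0], "claw": -0.3}]}}

```text
clock: 3.87
tcp_pos: [0.5877, 0.0454, 0.0879]
tool_rot: [[0.002, 0.993, -0.119], [0.0, -0.119, -0.993], [-1.0, 0.002, -0.001]]
wrist_force: [5.7, 1.0, -0.3]
opening: 0.0481
```

```bash
python3 st.py g3
```

```text
t 3.8667 tcp [0.5877 0.0454 0.0879] F [ 5.66  1.   -0.27] M [ 0.155 -0.725  0.038] open 0.0481 yaw -6.81 tilt 0.09
```

View pics/g3.png

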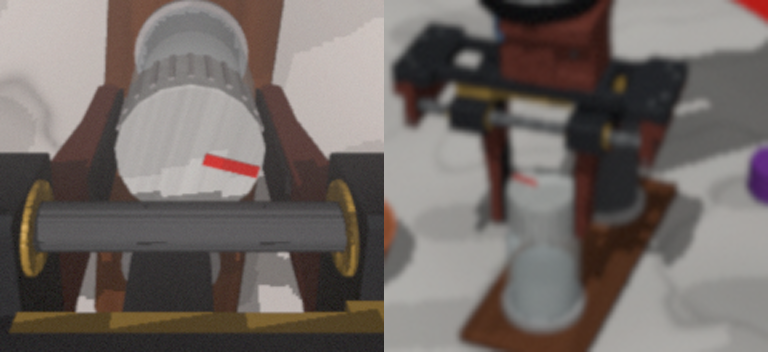

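No stop yet at -6.8°. Continuing clockwise to about -17°.

Call:
{"fn": "carry_out", "kwargs": {"commands": [{"dp": [0, 0, 0], "dr": [0.04, 0, 0], "claw": -0.3}, {"dp": [0, 0, 0], "dr": [0.04, 0, 0], "claw": -0.3}, {"dp": [0, 0, 0], "dr": [0.04, 0, 0], "claw": -0.3}, {"dp": [0, 0, 0], "dr": [0.04, 0, 0], "claw": -0.3}, {"dp": [0, 0, 0], "dr": [0, 0, 0], "claw": -0.3}, {"dp": [0, 0, 0], "dr": [0, 0, 0], "claw": -0.3}]}}

```text
clock: 4.47
tcp_pos: [0.5877, 0.0451, 0.0879]
tool_rot: [[0.002, 0.961, -0.276], [0.0, -0.276, -0.961], [-1.0, 0.001, -0.001]]
wrist_force: [4.5, 0.6, -1.3]
opening: 0.0483
```

```bash
python3 st.py g4
```

```text
t 4.4667 tcp [0.5877 0.0451 0.0879] F [ 4.51  0.6  -1.28] M [-0.021 -0.828  0.029] open 0.0483 yaw -16.01 tilt 0.09
```

View pics/g4.png

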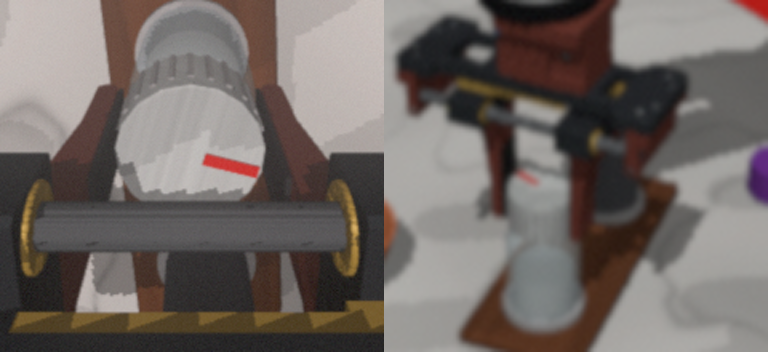

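At -16° the moment is only 0.03 Nm, against 0.25 at +13.7°, so clockwise looks like the way that gives. Continuing clockwise.

Call:
{"fn": "carry_out", "kwargs": {"commands": [{"dp": [0, 0, 0], "dr": [0.05, 0, 0], "claw": -0.3}, {"dp": [0, 0, 0], "dr": [0.05, 0, 0], "claw": -0.3}, {"dp": [0, 0, 0], "dr": [0.05, 0, 0], "claw": -0.3}, {"dp": [0, 0, 0], "dr": [0.05, 0, 0], "claw": -0.3}, {"dp": [0, 0, 0], "dr": [0.05, 0, 0], "claw": -0.3}, {"dp": [0, 0, 0], "dr": [0, 0, 0], "claw": -0.3}, {"dp": [0, 0, 0], "dr": [0, 0, 0], "claw": -0.3}]}}

```text
clock: 5.15
tcp_pos: [0.588, 0.0451, 0.088]
tool_rot: [[0.002, 0.863, -0.505], [0.0, -0.505, -0.863], [-1.0, 0.002, -0.001]]
wrist_force: [6.4, -0.4, 0.0]
opening: 0.0481
```

```bash
python3 st.py g5
```

```text
t 5.15 tcp [0.588  0.0451 0.088 ] F [ 6.44 -0.37  0.02] M [-0.007 -0.889  0.017] open 0.0481 yaw -30.33 tilt 0.12
```

View pics/g5.png

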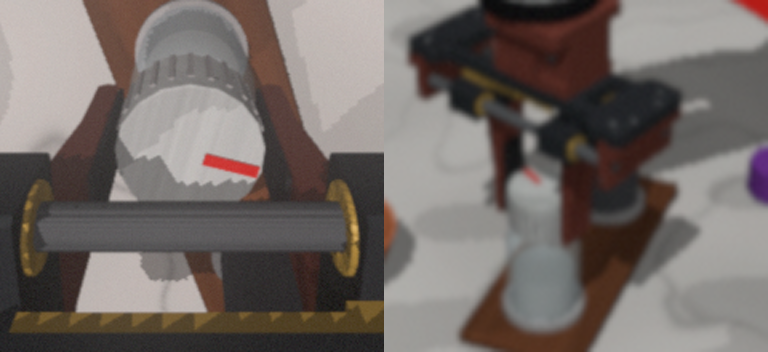

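It keeps giving, with no slip. Turning 27.5° more, to about -58°.

Call:
{"fn": "carry_out", "kwargs": {"commands": [{"dp": [0, 0, 0], "dr": [0.07, 0, 0], "claw": -0.3}, {"dp": [0, 0, 0], "dr": [0.07, 0, 0], "claw": -0.3}, {"dp": [0, 0, 0], "dr": [0.07, 0, 0], "claw": -0.3}, {"dp": [0, 0, 0], "dr": [0.07, 0, 0], "claw": -0.3}, {"dp": [0, 0, 0], "dr": [0.07, 0, 0], "claw": -0.3}, {"dp": [0, 0, 0], "dr": [0.07, 0, 0], "claw": -0.3}, {"dp": [0, 0, 0], "dr": [0.06, 0, 0], "claw": -0.3}, {"dp": [0, 0, 0], "dr": [0, 0, 0], "claw": -0.3}, {"dp": [0, 0, 0], "dr": [0, 0, 0], "claw": -0.3}]}}

```text
clock: 6.0
tcp_pos: [0.5891, 0.0453, 0.0883]
tool_rot: [[0.005, 0.532, -0.847], [0.0, -0.847, -0.532], [-1.0, 0.002, -0.004]]
wrist_force: [8.7, 0.7, -2.5]
opening: 0.0482
```

```bash
python3 st.py g6
```

```text
t 6.0 tcp [0.5891 0.0453 0.0883] F [ 8.7   0.73 -2.53] M [ 0.237 -1.33   0.14 ] open 0.0482 yaw -57.83 tilt 0.26
```

View pics/g6.png

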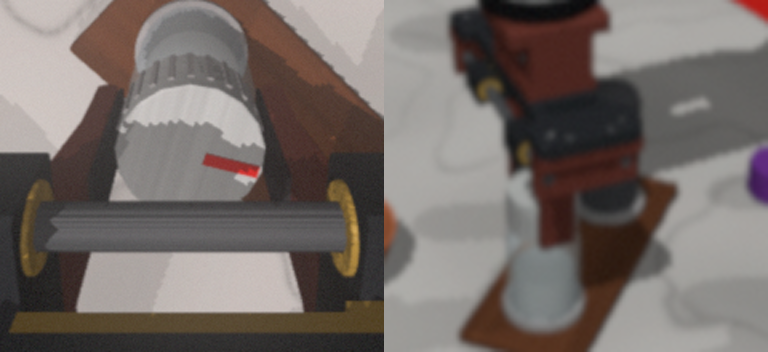

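The cap has turned about 58° with the gripper. There's an 8.7 N side load, so I'll ease it by 1.5 mm and lift gently by 6 mm.

Call:
{"fn": "carry_out", "kwargs": {"commands": [{"dp": [0, 0.8, -1.3], "dr": [0, 0, 0], "claw": -0.3}, {"dp": [0, 0, 0], "dr": [0, 0, 0], "claw": -0.3}, {"dp": [-2, 0, 0], "dr": [0, 0, 0], "claw": -0.3}, {"dp": [-2, 0, 0], "dr": [0, 0, 0], "claw": -0.3}, {"dp": [-2, 0, 0], "dr": [0, 0, 0], "claw": -0.3}, {"dp": [0, 0, 0], "dr": [0, 0, 0], "claw": -0.3}]}}

```text
clock: 6.6
tcp_pos: [0.5886, 0.0448, 0.0938]
tool_rot: [[0.0, 0.532, -0.847], [-0.0, -0.847, -0.532], [-1.0, 0.0, 0.0]]
wrist_force: [3.2, -0.9, 2.3]
opening: 0.0481
```

```bash
python3 st.py g7
```

```text
t 6.6 tcp [0.5886 0.0448 0.0938] F [ 3.22 -0.9   2.25] M [-0.165 -0.628  0.046] open 0.0481 yaw -57.85 tilt 0.01
```

View pics/g7.png

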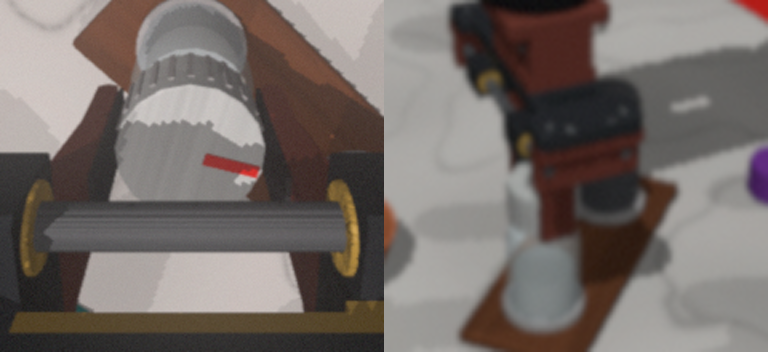

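The cap rises freely with no pull. Lifting straight up 50 mm.

Call:
{"fn": "carry_out", "kwargs": {"commands": [{"dp": [-4, 0, 0], "dr": [0, 0, 0], "claw": -0.3}, {"dp": [-5, 0, 0], "dr": [0, 0, 0], "claw": -0.3}, {"dp": [-6, 0, 0], "dr": [0, 0, 0], "claw": -0.3}, {"dp": [-7, 0, 0], "dr": [0, 0, 0], "claw": -0.3}, {"dp": [-7, 0, 0], "dr": [0, 0, 0], "claw": -0.3}, {"dp": [-7, 0, 0], "dr": [0, 0, 0], "claw": -0.3}, {"dp": [-7, 0, 0], "dr": [0, 0, 0], "claw": -0.3}, {"dp": [-7, 0, 0], "dr": [0, 0, 0], "claw": -0.3}, {"dp": [0, 0, 0], "dr": [0, 0, 0], "claw": -0.3}, {"dp": [0, 0, 0], "dr": [0, 0, 0], "claw": -0.3}]}}

```text
clock: 7.53
tcp_pos: [0.5886, 0.0451, 0.1442]
tool_rot: [[0.001, 0.532, -0.847], [0.0, -0.847, -0.532], [-1.0, 0.0, -0.001]]
wrist_force: [-0.3, 0.1, -0.6]
opening: 0.0481
```

```bash
python3 st.py g8; python3 - <<'E'
from rig import env
import numpy as np
s=env.observe();d=np.array([.550,.272,s["tcp_pos"][2]])-s["tcp_pos"];print("tool dp mm",(s["tool_rot"].T@d*1e3).round(1))
E
```

```text
t 7.5333 tcp [0.5886 0.0451 0.1442] F [-0.34  0.11 -0.58] M [0.012 0.094 0.031] open 0.0481 yaw -57.86 tilt 0.04
tool dp mm [   0.  -212.5  -88.4]
```

View pics/g8.png

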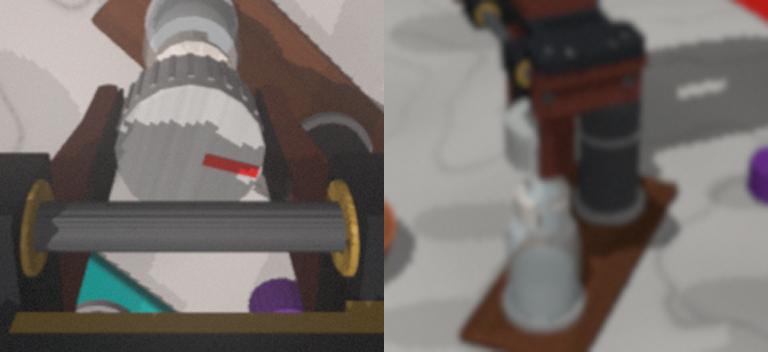

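The cap is off, with the neck visible below it and wrist forces near 0. Carrying it to the rest.

Call:
{"fn": "carry_out", "kwargs": {"commands": [{"dp": [0, -10, -4], "dr": [0, 0, 0], "claw": -0.3}, {"dp": [0, -18, -7.5], "dr": [0, 0, 0], "claw": -0.3}, {"dp": [0, -20, -8.3], "dr": [0, 0, 0], "claw": -0.3}, {"dp": [0, -20, -8.3], "dr": [0, 0, 0], "claw": -0.3}, {"dp": [0, -20, -8.3], "dr": [0, 0, 0], "claw": -0.3}, {"dp": [0, -20, -8.3], "dr": [0, 0, 0], "claw": -0.3}, {"dp": [0, -20, -8.3], "dr": [0, 0, 0], "claw": -0.3}, {"dp": [0, -20, -8.3], "dr": [0, 0, 0], "claw": -0.3}, {"dp": [0, -20, -8.3], "dr": [0, 0, 0], "claw": -0.3}, {"dp": [0, -20, -8.3], "dr": [0, 0, 0], "claw": -0.3}]}}

```text
clock: 8.47
tcp_pos: [0.5535, 0.2473, 0.1432]
tool_rot: [[-0.001, 0.532, -0.847], [-0.0, -0.847, -0.532], [-1.0, -0.0, 0.001]]
wrist_force: [0.5, 0.8, -1.1]
opening: 0.0481
```

Call:
{"fn": "carry_out", "kwargs": {"commands": [{"dp": [0, -15, -6.5], "dr": [0, 0, 0], "claw": -0.3}, {"dp": [0, -9.5, -4], "dr": [0, 0, 0], "claw": -0.3}, {"dp": [0, 0, 0], "dr": [0, 0, 0], "claw": -0.3}, {"dp": [0, 0, 0], "dr": [0, 0, 0], "claw": -0.3}, {"dp": [0, 0, 0], "dr": [0, 0, 0], "claw": -0.3}]}}

```text
clock: 8.88
tcp_pos: [0.5502, 0.2714, 0.1434]
tool_rot: [[-0.001, 0.532, -0.847], [-0.0, -0.847, -0.532], [-1.0, 0.0, 0.001]]
wrist_force: [-0.2, 1.0, 0.7]
opening: 0.0478
```

```bash
python3 st.py; python3 - <<'E'
from rig import env
import cv2,pickle,numpy as np
D={n:env.get_image(n) for n in["scene","side","wrist"]};pickle.dump(D,open("d2.pkl","wb"))
cv2.imwrite("pics/rest2.png",np.vstack([np.hstack([cv2.resize(D["scene"]["img"][170:330,320:500],(400,356)),cv2.resize(D["side"]["img"][220:400,210:410],(400,356))]),np.hstack([cv2.resize(D["wrist"]["img"],(388,242)),np.zeros((242,412,3),np.uint8)])]))
E
```

```text
t 8.8833 tcp [0.5502 0.2714 0.1434] F [-0.24  0.97  0.7 ] M [0.006 0.11  0.059] open 0.0478 yaw -57.88 tilt 0.04
```

View pics/rest2.png

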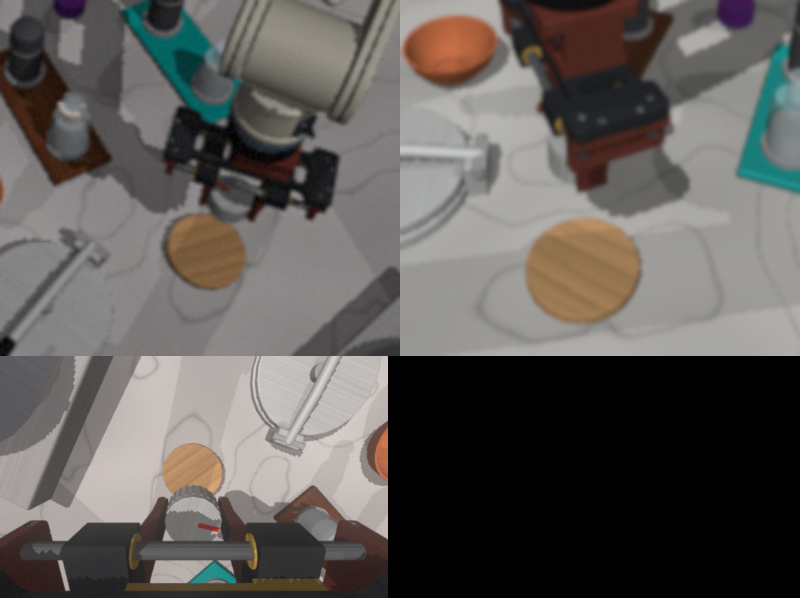

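The cap hovers over the rest in all the views. I'll cross-check the rest centre from the wrist view's visible arc, and the height with it.

```bash
python3 - <<'E'
import pickle,cv2,numpy as np
from h import *
from scipy.optimize import least_squares
D=pickle.load(open("d2.pkl","rb"));d=D["wrist"];I=d["img"];H=cv2.cvtColor(I,cv2.COLOR_BGR2HSV)
k=((H[...,1]>60)&(H[...,0]>5)&(H[...,0]<25)).astype(np.uint8);k2=np.zeros_like(k);k2[135:225,262:375]=k[135:225,262:375]
c=max(cv2.findContours(k2,0,1)[0],key=cv2.contourArea);c=c[:,0];print(c.min(0),c.max(0))
c=c[c[:,1]<200]
for z in(.010,.015,.020):
    q=np.array([plane(d,*p,z)[:2] for p in c]);s=least_squares(lambda a:np.hypot(q[:,0]-a[0],q[:,1]-a[1])-a[2],[.55,.27,.05],loss="soft_l1",f_scale=.001);print(z,s.x,np.abs(s.fun).max())
# scene/side upper-rim check
for n,roi in[("scene",(385,255,440,310)),("side",(265,325,340,390))]:
    I=D[n]["img"];H=cv2.cvtColor(I,cv2.COLOR_BGR2HSV);k=((H[...,1]>70)&(H[...,0]>5)&(H[...,0]<25)).astype(np.uint8);k2=np.zeros_like(k);x0,y0,x1,y1=roi;k2[y0:y1,x0:x1]=k[y0:y1,x0:x1]
    c=max(cv2.findContours(k2,0,1)[0],key=cv2.contourArea)[:,0];q=np.array([plane(D[n],*p,.015)[:2] for p in c]);s=least_squares(lambda a:np.hypot(q[:,0]-a[0],q[:,1]-a[1])-a[2],[.55,.27,.05],loss="soft_l1",f_scale=.001);print(n,s.x)
E
```

```text
[268 145] [366 224]
0.01 [0.54778189 0.27147888 0.04987601] 0.0006348399941531885
0.015 [0.54893652 0.27217258 0.04903211] 0.0006238160021562536
0.02 [0.55009114 0.27286629 0.04818823] 0.0006128046218742203
scene [0.55029695 0.27061449 0.04898235]
side [0.5481255  0.2745801  0.04949258]
```

All three views agree on (0.549, 0.272) within 2.5 mm. Lowering to put the cap's underside about 3.5 cm above the rest's top.

Call:
{"fn": "carry_out", "kwargs": {"commands": [{"dp": [8, -1, 0.5], "dr": [0, 0, 0], "claw": -0.3}, {"dp": [14, 0, 0], "dr": [0, 0, 0], "claw": -0.3}, {"dp": [18, 0, 0], "dr": [0, 0, 0], "claw": -0.3}, {"dp": [18, 0, 0], "dr": [0, 0, 0], "claw": -0.3}, {"dp": [16, 0, 0], "dr": [0, 0, 0], "claw": -0.3}, {"dp": [10, 0, 0], "dr": [0, 0, 0], "claw": -0.3}, {"dp": [5, 0, 0], "dr": [0, 0, 0], "claw": -0.3}, {"dp": [0, 0, 0], "dr": [0, 0, 0], "claw": -0.3}, {"dp": [0, 0, 0], "dr": [0, 0, 0], "claw": -0.3}, {"dp": [0, 0, 0], "dr": [0, 0, 0], "claw": -0.3}]}}

```text
clock: 9.87
tcp_pos: [0.55, 0.2728, 0.0555]
tool_rot: [[0.001, 0.532, -0.847], [0.001, -0.847, -0.532], [-1.0, 0.0, -0.001]]
wrist_force: [0.4, -0.4, -1.4]
opening: 0.0479
```

Call:
{"fn": "carry_out", "kwargs": {"commands": [{"dp": [0, 0, 0], "dr": [0, 0, 0], "claw": -0.3}, {"dp": [0, 0, 0], "dr": [0, 0, 0], "claw": -0.3}, {"dp": [0, 0, 0], "dr": [0, 0, 0], "claw": -0.3}, {"dp": [0, 0, 0], "dr": [0, 0, 0], "claw": -0.3}, {"dp": [0, 0, 0], "dr": [0, 0, 0], "claw": -0.3}, {"dp": [0, 0, 0], "dr": [0, 0, 0], "claw": -0.3}]}}

```text
clock: 10.37
tcp_pos: [0.5494, 0.2726, 0.0548]
tool_rot: [[0.0, 0.532, -0.847], [0.0, -0.847, -0.532], [-1.0, 0.0, -0.0]]
wrist_force: [-0.5, 0.3, -0.6]
opening: 0.0479
```

```bash
python3 st.py; python3 - <<'E'
from rig import env
import cv2,pickle,numpy as np
D={n:env.get_image(n) for n in["scene","side","wrist"]};pickle.dump(D,open("d3.pkl","wb"))
cv2.imwrite("pics/rest3.png",np.vstack([np.hstack([D["scene"]["img"][170:370,240:500].repeat(1,0),D["side"]["img"][200:400,200:460]]),cv2.resize(D["wrist"]["img"],(520,325))]))
cv2.imwrite("pics/side3.png",cv2.resize(D["side"]["img"][230:400,200:410],None,fx=3.5,fy=3.5,interpolation=2))
E
```

```text
t 10.3667 tcp [0.5494 0.2726 0.0548] F [-0.54  0.28 -0.58] M [0.018 0.075 0.046] open 0.0479 yaw -57.87 tilt 0.01
```

View pics/rest3.png

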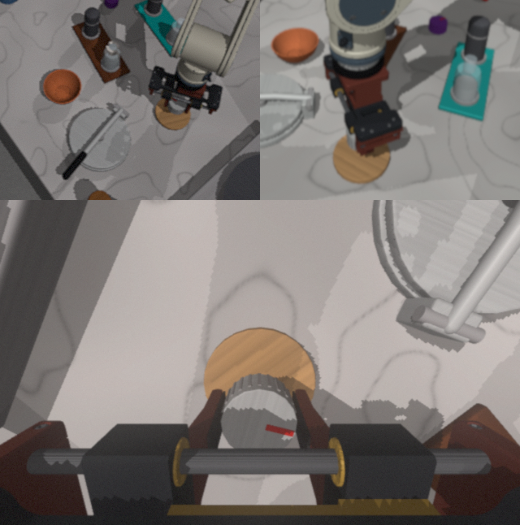

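View pics/side3.png

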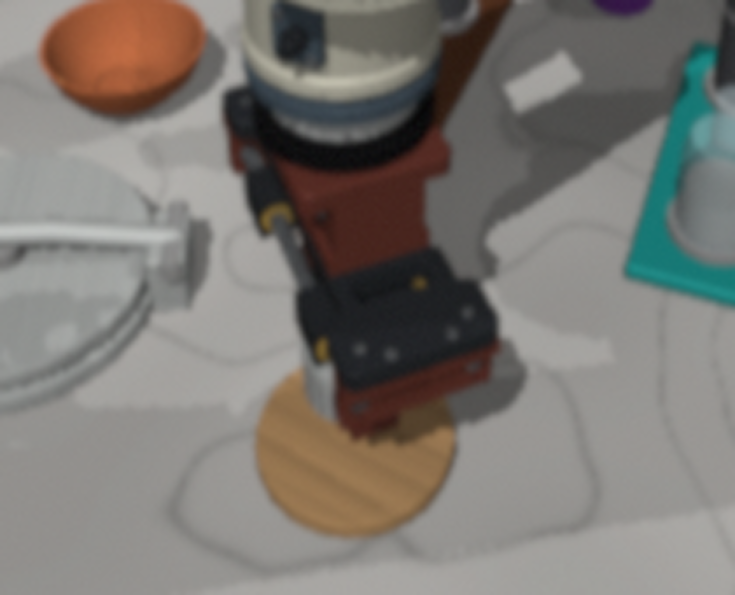

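The cap is held level (tilt 0.01°) with its underside about 37 mm above the rest's top. It's within about 1 mm of the rest's middle, external forces are near zero, and it's still. Handing in.

```bash
python3 -c "
from rig import env
print(env.job_done())"
```

```text
the job is handed in; nothing more can be done
None
```

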